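# Wedge the rocking portion scale

### The job

One foot of the white portion scale is too short, so the scale rocks. Without gripping or lifting anything, push the orange wedge along the worktop with your fingertips, thin end first, under that short foot until it is snug and the scale no longer rocks, leaving the scale standing level where it is. Then press down gently with a fingertip on the corner of the steel pan above that foot, and finish while still holding that press, to show that the scale now stays level; leave the blue bowl, the salt shaker and the teaspoon alone.

Things in the scene. Friction and masses are not known exactly. Their poses are not given: they have to be found in the camera images.
- scale: loose white portion scale, 2.3 kg, housing 168 x 168 mm, steel pan on top, sloping display on its -x side (reaching 125 mm from the middle). Origin on the worktop under the middle, z up. Four feet on corner lugs (radius 15, tops 31, nuts and studs to 40 mm high) at x, y = +-86 mm; three have black rubber soles. It stands level on these three and slides only if the wedge is driven with over about 8 N; 2 to 5 N seats it.
- short_foot (a point): lowest point of the short foot (front right corner, x = y = -86 mm of the scale), which lost its sole: the rounded end, radius 7 mm, of a bare upright steel stud. It hangs 7 mm above the worktop while the scale stands level; 2 to 3 N on the pan corner above it tips the scale down about 3 degrees.
- wedge: loose orange ribbed plastic wedge, 100 x 32 mm, 35 g. Origin in the middle of its underside; x runs along it to the thin end, y across, z up. Its top slopes evenly from 14 mm at the butt through 8 mm over the origin to 2 mm at the nose, so it meets the short foot when that foot is about 8 mm to the nose side of the origin. It does not slip back.
- wedge_nose (a point): middle of the wedge's thin end, 50 mm from its origin. At the start it points roughly at the short foot from the right (-y) side of the scale, 15 to 65 mm short of it, up to about 12 mm and 0.15 rad off the line.
- wedge_butt (a point): middle of the wedge's square thick end face (32 mm wide, 14 mm high), where it is pushed; 7 mm above the worktop.
- pan_corner (a point): place to press: on the top of the steel pan (59 mm above the worktop), at its corner above the short foot, at x = -66, y = -66 mm of the scale. The pan is 174 x 174 mm.
- pan (a joint): how far the pan has sunk on its load cell, m: 0 unloaded, 1 mm for every 4 N pressed on it, stop at 4 mm (16 N). A gentle press for the test is about 5 to 12 N.
- blue_bowl: small blue sauce bowl, 76 mm wide, 30 mm high, loose, standing to the right of the scale behind the wedge's way. Origin under its middle.
- shaker_mid (a point): middle of the salt shaker, 44 mm wide and 90 mm high, loose, standing behind the blue bowl.
- spoon: teaspoon, 132 x 26 x 9 mm, loose, lying along the left side of the scale. Origin under its middle.
Not all that is in view belongs to the job. There is more than one size of the wedge; the job needs the largest.

How it is judged:
By the outcome, as a careful person would: the job done as asked, in the order asked, and still so for the second after the job is handed in, while the arm keeps its last pose, push and grip.
It also fails if it takes over 51 s, if anything falls off the work surface, if the arm or the gripper's body presses on something with over 40 N, if the wrist force passes 120 N, or if a joint passes its speed limit or range.

### The arm

A 7-joint arm with a two-finger parallel gripper is mounted at the origin on a cart in front of the work surface, level with it; the furniture and walls round the work are solid. World frame = base frame: x ahead of the robot, y to its left, z up, the work surface at z = 0. Lengths are in m, angles in rad, forces in N, time in s.
With the tool pointing down it reaches from about 0.425 to 0.875 m from the base axis. Payload 4.7 kg.
Tool frame: the origin (TCP) lies at the centre of the arm's flange, where the gripper is bolted on; the fingertips stand 182 mm ahead of it and the grasp point (between the pads) lies ahead of it (ctrl.hold_point_z is the z of the grasp point in the tool frame, in m); z points along the fingers, y is the direction in which the jaws open and shut (so a half turn about z gives the same grasp; the last joint's range is limited). The gripper opens to 87 mm and grips with 3 to 60 N. Pads are 19 mm wide; open, the fingers measure 117 mm over their backs; the gripper's body (75 mm by 190 mm) begins 51 mm behind the grasp point.
Start: joints at [-1.217, 0.321, -0.07, 1.45, 0.023, 1.371, -0.057], TCP at [0.217, 0.613, 0.405] pointing down, gripper open.
Joint ranges: [-2.86, 2.86], [-0.3, 2.09], [-1.38, 1.24], [0.06, 2.45], [-1.56, 4.7], [0.09, 2.05], [-2.69, 2.69]. Speed limits (rad/s): [2.57, 2.57, 3.14, 3.14, 3.14, 3.14, 3.14].

### API

Orientations are given as a rotation vector (axis times angle).
In Python, from bench import get_state, imaging, workorder, ctrl gives the robot as it stands.
- The arm moves only by the tool step_arm, never from a script. Its argument "increments" is a list of rows, each an object of numbers: "claw": the opening, from 0 (shut) to 1 (fully open); "tx", "ty", "tz": the shift along the tool's x, y, z in m; "spin": the turn about the tool's z in degrees. A call has 1 to 8 rows; each row is the pose to reach, as a shift and turn from the pose commanded when the call began, along the tool's axes at that moment; what a row does not reach only later rows make up. A row lasts 1/12 s, in which the tool goes at most 41.7 mm and 7.16 degrees, less where a joint would pass 70% of its speed; a pose out of reach is approached as far as the arm can. A call with a gripper value outside its range is refused whole. The fingers move at their own pace and stop on an object; "force" is the grip in N (left out, the last holds). Time passes only in rows, so rows that repeat a pose let the fingers close. It gives the time, the measured TCP pose, the force and the opening at its end, in the units of the state.
- get_state(): the state, without advancing time (a new reading comes with each control period).
- imaging.get_image(name): name is "side" or "top"; returns the picture (420x560x3 uint8, blue, green, red); there is no depth.
- imaging.camera_params(name): a dict with "intrinsics" (3x3 intrinsics, pixels), "camera_from_world" (4x4, takes a point from world to camera coordinates). Camera axes: x right, y down, z forward; pixel columns grow to the right and rows downward; lengths in m; the calibration is good to about 2 mm. A picture is of the moment at which its call begins. camera_params takes no time and is no camera call.
- workorder.close_job(): hands the job in, once; it reports no verdict.
The state is a dict: "time": time; "joint_positions": joint angles; "qd": joint speeds; "joint_torque": joint torques, N m; "position": TCP position; "tool_rot": TCP orientation; "ft_force": force on the tool from outside, world axes, zero at the start; "torque": the same for the moment, N m; "grip_width": opening from 0.0 (shut) to 1.0 (fully open).
Only numpy, scipy, OpenCV 4.12 (cv2) and the standard library are available. Lean on these libraries where they do the work, as an engineer would, in place of code of your own. Each camera call takes 0.05 s, during which the arm holds its last target. There are 200 camera calls.

## Working session

There is one attempt and no reset: what is moved stays moved. The work goes in short steps, Python scripts to look and compute and a tool call to move; the robot and the scene stay as the last step left them, time stands still between calls to the robot, and variables do not carry over. Pictures are saved under pics/ and viewed, on a budget of 10 in all, crops included, one or two more only if the job needs it, and the job is handed in when it is done.

Besides the shell and the picture viewer there is one more tool, called after "Emit:" as name(argument=value, ...), one argument or row to a line, values as JSON. step_arm: Moves the arm, as the interface text tells. Its arguments: {"type":"object","properties":{"increments":{"type":"array"},"force":{"type":"number"}},"required":["increments"]}

```bash
mkdir -p pics; ls; python3 - <<'E'
from bench import get_state, imaging, ctrl
import cv2
print(get_state()); print(ctrl.hold_point_z)
for n in("top","side"):
    cv2.imwrite(f"pics/{n}0.png",imaging.get_image(n)); print(n,imaging.camera_params(n))
E
```

```text
pics
{'time': 0.0, 'joint_positions': array([-1.21686823,  0.32183933, -0.07009133,  1.45169903,  0.02263223,
        1.37078988, -0.05690919]), 'qd': array([ 2.57820921e-03,  3.32666542e-05,  1.45214092e-03, -1.81760969e-03,
        2.73074681e-03, -3.91872142e-04, -2.46345418e-04]), 'joint_torque': array([ 4.68200471e-05, -4.91305089e+01, -4.04218035e-01, -3.12515795e+01,
       -6.38970640e-02,  4.40039474e-02,  1.76147032e-04]), 'position': array([0.21662394, 0.61261906, 0.40363857]), 'tool_rot': array([-5.31147906e-01, -3.09616019e+00,  3.04390904e-03]), 'ft_force': array([ 0.04119011,  1.30856519, -0.0975577 ]), 'torque': array([ 0.03509491,  0.04156009, -0.03277917]), 'grip_width': 1.000475087142901}
0.1635
top {'intrinsics': array([[458.18389753,   0.        , 268.27711616],
       [  0.        , 458.18389753, 217.20168818],
       [  0.        ,   0.        ,   1.        ]]), 'camera_from_world': array([[-0.019944  , -0.99977104, -0.00775317,  0.03245977],
       [-0.98732378,  0.02091582, -0.15733493,  0.53491697],
       [ 0.15746107,  0.004517  , -0.98751486,  1.04402534],
       [ 0.        ,  0.        ,  0.        ,  1.        ]])}
side {'intrinsics': array([[442.15038545,   0.        , 279.58126666],
       [  0.        , 442.15038545, 211.32415021],
       [  0.        ,   0.        ,   1.        ]]), 'camera_from_world': array([[-0.96589812, -0.25768197,  0.02531447,  0.53904096],
       [-0.14943187,  0.47493516, -0.86724086,  0.1431102 ],
       [ 0.21144961, -0.84144911, -0.49724488,  0.76926702],
       [ 0.        ,  0.        ,  0.        ,  1.        ]])}
```

View pics/top0.png

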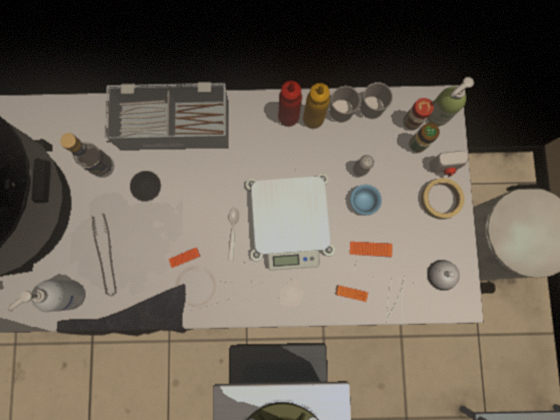

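View pics/side0.png

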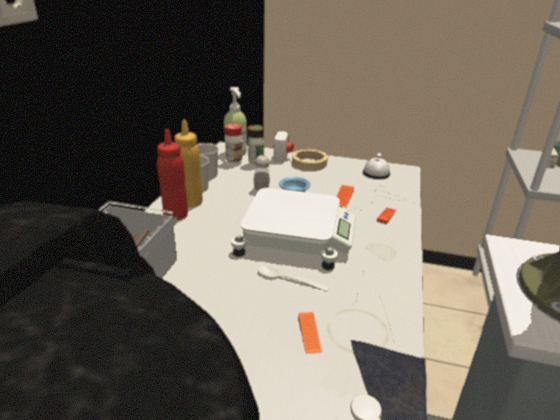

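The top view shows three orange pieces: A at (371,249), about 42 px or 100 mm long; B at (352,293), about 30 px; C at (184,257), about 30 px. A is the largest and points at the scale's front right foot (328,252), so I choose A. Next I'll measure it and check a close crop.

```bash
cat > h.py <<'E'
import numpy as np, cv2
from bench import get_state, imaging
from scipy.spatial.transform import Rotation as R
def ray(n,uv,z):
    p=imaging.camera_params(n);K=p["intrinsics"];T=p["camera_from_world"]
    c=-T[:3,:3].T@T[:3,3]; d=T[:3,:3].T@np.linalg.solve(K,[uv[0],uv[1],1.])
    return (c+d*(z-c[2])/d[2])[:2]
def proj(n,P):
    p=imaging.camera_params(n);q=p["camera_from_world"]@np.append(P,1);q=p["intrinsics"]@q[:3];return q[:2]/q[2]
def orange(im):
    h=cv2.cvtColor(im,cv2.COLOR_BGR2HSV); m=cv2.inRange(h,(2,150,110),(16,255,255))
    return [c for c in cv2.findContours(m,cv2.RETR_EXTERNAL,cv2.CHAIN_APPROX_NONE)[0] if cv2.contourArea(c)>80]
E
python3 - <<'E'
from h import *
im=cv2.imread("pics/top0.png")
for c in orange(im):
    r=cv2.minAreaRect(c); b=cv2.boxPoints(r); print(r); print(np.round([ray("top",q,.007) for q in b],4).tolist())
g=im[160:280,235:425]; cv2.imwrite("pics/crop1.png",cv2.resize(g,None,fx=4,fy=4,interpolation=cv2.INTER_CUBIC))
E
```

```text
((351.39044189453125, 292.9747009277344), (30.730802536010742, 8.76952075958252), 12.994616508483887)
[[0.3529, -0.1347], [0.373, -0.1403], [0.3552, -0.2109], [0.3353, -0.2051]]
((183.76626586914062, 257.1390686035156), (8.846155166625977, 29.923080444335938), 67.38013458251953)
[[0.4444, 0.2655], [0.4709, 0.1988], [0.4509, 0.1905], [0.4245, 0.257]]
((370.48895263671875, 248.7099609375), (41.31124496459961, 12.088531494140625), 3.012787342071533)
[[0.4478, -0.1729], [0.477, -0.1758], [0.4697, -0.2753], [0.4405, -0.272]]
((423.5, 107.0), (16.0, 17.0), 90.0)
[[0.8381, -0.3582], [0.8371, -0.4014], [0.7944, -0.3982], [0.7954, -0.3552]]
((291.0, 90.0), (16.0, 18.0), 90.0)
[[0.8922, -0.0207], [0.8911, -0.0669], [0.8477, -0.0655], [0.8487, -0.0196]]
```

View pics/crop1.png

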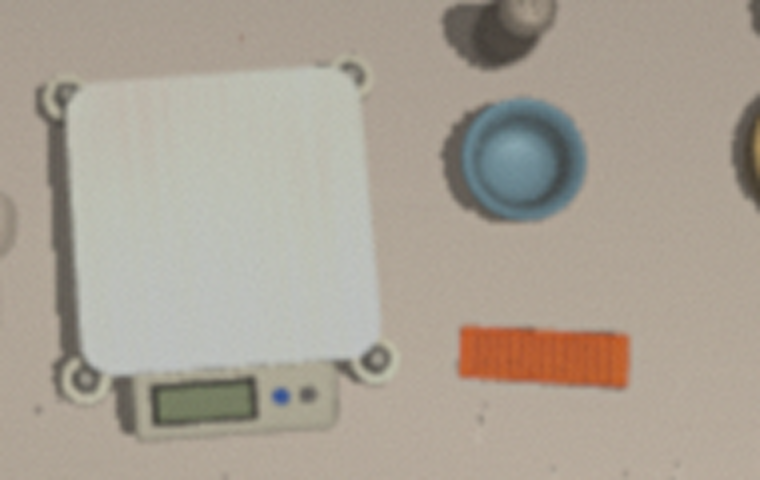

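The crop confirms A, ribbed, at crop (545,357). The stud centres are at (66,95), (350,75), (377,359) and (86,379), and the short foot is the one at (377,359). The bowl is clear of the path.

```bash
python3 - <<'E'
from h import *
f=lambda p:((p[0]+.5)/4-.5+235,(p[1]+.5)/4-.5+160)
# scale-frame: front right(-,-) , rear right(+,-), rear left(+,+), front left(-,+)
px=[(377,359),(350,75),(66,95),(86,379)]; L=.086*np.array([(-1,-1),(1,-1),(1,1),(-1,1)])
P=np.array([ray("top",f(p),.037) for p in px]); print(P.round(4).tolist())
c=P.mean(0); q=P-c; th=np.arctan2((L[:,0]*q[:,1]-L[:,1]*q[:,0]).sum(),(L*q).sum())
Rm=np.array([[np.cos(th),-np.sin(th)],[np.sin(th),np.cos(th)]])
print("c",c,"th",th,"res",np.round(c+L@Rm.T-P,4).tolist())
foot=c+Rm@[-.086,-.086]; pan=c+Rm@[-.066,-.066]; print("foot",foot,"pancorner",pan)
w=np.array([[.4478,-.1729],[.477,-.1758],[.4697,-.2753],[.4405,-.272]])
n=w[:2].mean(0);b=w[2:].mean(0);o=(n+b)/2;a=(n-b)/np.linalg.norm(n-b)
print("wedge o",o,"axis yaw",np.arctan2(a[1],a[0]),"nose",n,"butt",b)
d=foot-o; print("foot in wedge",d@a, -a[1]*d[0]+a[0]*d[1])
s=get_state(); print(R.from_rotvec(s["tool_rot"]).as_matrix().round(3).tolist())
E
```

```text
[[0.4566, -0.1196], [0.6285, -0.1104], [0.6198, 0.0612], [0.4484, 0.0518]]
c [ 0.53832868 -0.02924072] th 0.05171470844194801 res [[0.0003, 0.0001], [0.0002, -0.0003], [-0.0001, -0.0001], [-0.0004, 0.0004]]
foot [ 0.45688914 -0.11957123] pancorner [ 0.47582857 -0.09856414]
wedge o [ 0.45875 -0.224  ] axis yaw 1.4974137308200763 nose [ 0.4624  -0.17435] butt [ 0.4551  -0.27365]
foot in wedge 0.10401128777516143 0.009512230478451232
[[-0.943, 0.333, -0.0], [0.333, 0.943, -0.002], [-0.0, -0.002, -1.0]]
```

Emit:
step_arm(
  increments=[
    {"tx": -0.038, "ty": -0.017, "spin": 7, "claw": 0},
    {"tx": -0.075, "ty": -0.034, "spin": 14, "claw": 0},
    {"tx": -0.113, "ty": -0.051, "spin": 21, "claw": 0},
    {"tx": -0.15, "ty": -0.068, "spin": 28, "claw": 0},
    {"tx": -0.188, "ty": -0.085, "spin": 35, "claw": 0},
    {"tx": -0.226, "ty": -0.102, "spin": 42, "claw": 0},
    {"tx": -0.264, "ty": -0.119, "spin": 49, "claw": 0},
    {"tx": -0.302, "ty": -0.136, "spin": 56, "claw": 0},
  ],
  force=20,
)

```text
invalid input at $.increments[0]: expected keys claw, tx, ty, tz, spin
```

```bash
cat >> h.py <<'E'
def go(x,y,z,yaw_deg):
    "tool-frame shift and spin from the measured pose to TCP x,y,z with tool-x at yaw"
    s=get_state(); M=R.from_rotvec(s["tool_rot"]).as_matrix()
    cur=np.degrees(np.arctan2(M[1,0],M[0,0])); d=M.T@(np.array([x,y,z])-s["position"])
    print("t",round(s["time"],2),"pos",s["position"].round(4),"yaw",cur.round(2),"F",s["ft_force"].round(2),"grip",round(s["grip_width"],3),"| shift",d.round(4),"spin",(cur-yaw_deg).round(2),"zaxis",M[:,2].round(4))
E
python3 -c "
from h import *
go(.46,.08,.40,89.5)"
```

```text
t 0.1 pos [0.2166 0.6126 0.4038] yaw 160.53 F [-0.33 -0.6  -0.02] grip 1.002 | shift [-0.407  -0.4211  0.0046] spin 71.03 zaxis [-4.0e-04 -1.6e-03 -1.0e+00]
```

Emit:
step_arm(
  increments=[
    {"tx": -0.038, "ty": -0.017, "tz": 0, "spin": 7, "claw": 0},
    {"tx": -0.075, "ty": -0.034, "tz": 0, "spin": 14, "claw": 0},
    {"tx": -0.113, "ty": -0.051, "tz": 0, "spin": 21, "claw": 0},
    {"tx": -0.15, "ty": -0.068, "tz": 0, "spin": 28, "claw": 0},
    {"tx": -0.188, "ty": -0.085, "tz": 0, "spin": 35, "claw": 0},
    {"tx": -0.226, "ty": -0.102, "tz": 0, "spin": 42, "claw": 0},
    {"tx": -0.264, "ty": -0.119, "tz": 0, "spin": 49, "claw": 0},
    {"tx": -0.302, "ty": -0.136, "tz": 0, "spin": 56, "claw": 0},
  ],
  force=20,
)

```text
time: 0.77
position: [0.4571, 0.3822, 0.4045]
tool_rot: [-1.93, -2.479, 0.0]
ft_force: [0.3, 0.2, 0.3]
grip_width: 0.478
```

```bash
python3 -c "
from h import *
go(.48,.08,.40,89.5)"
```

```text
t 0.77 pos [0.4571 0.3822 0.4045] yaw 104.19 F [0.28 0.25 0.34] grip 0.478 | shift [-0.2986 -0.0519  0.0046] spin 14.69 zaxis [-3.e-04 -1.e-04 -1.e+00]
```

Emit:
step_arm(
  increments=[
    {"tx": -0.037, "ty": -0.007, "tz": 0, "spin": 2, "claw": 0},
    {"tx": -0.075, "ty": -0.013, "tz": 0, "spin": 4, "claw": 0},
    {"tx": -0.112, "ty": -0.02, "tz": 0, "spin": 6, "claw": 0},
    {"tx": -0.15, "ty": -0.026, "tz": 0, "spin": 8, "claw": 0},
    {"tx": -0.187, "ty": -0.033, "tz": 0, "spin": 10, "claw": 0},
    {"tx": -0.225, "ty": -0.039, "tz": 0, "spin": 12, "claw": 0},
    {"tx": -0.262, "ty": -0.046, "tz": 0, "spin": 14, "claw": 0},
    {"tx": -0.3, "ty": -0.052, "tz": 0, "spin": 14.7, "claw": 0},
  ],
)

```text
time: 1.43
position: [0.4805, 0.0787, 0.4045]
tool_rot: [-2.226, -2.216, -0.0]
ft_force: [1.3, -0.3, 0.5]
grip_width: 0.01
```

```bash
python3 -c "
from h import *
go(.455,-.31,.35,89.5)"
```

```text
t 1.43 pos [0.4805 0.0787 0.4045] yaw 89.76 F [ 1.34 -0.3   0.51] grip 0.01 | shift [-0.3888 -0.0239  0.0544] spin 0.26 zaxis [-4.e-04  5.e-04 -1.e+00]
```

Emit:
step_arm(
  increments=[
    {"tx": -0.04, "ty": -0.003, "tz": 0, "spin": 0, "claw": 0},
    {"tx": -0.08, "ty": -0.006, "tz": 0, "spin": 0, "claw": 0},
    {"tx": -0.12, "ty": -0.009, "tz": 0, "spin": 0, "claw": 0},
    {"tx": -0.16, "ty": -0.012, "tz": 0, "spin": 0, "claw": 0},
    {"tx": -0.2, "ty": -0.015, "tz": 0, "spin": 0, "claw": 0},
    {"tx": -0.24, "ty": -0.018, "tz": 0, "spin": 0, "claw": 0},
    {"tx": -0.28, "ty": -0.021, "tz": 0, "spin": 0.3, "claw": 0},
    {"tx": -0.32, "ty": -0.024, "tz": 0, "spin": 0.3, "claw": 0},
  ],
)

```text
time: 2.1
position: [0.4552, -0.2413, 0.4048]
tool_rot: [2.23, 2.212, 0.002]
ft_force: [1.2, -0.1, -0.1]
grip_width: 0.004
```

```bash
python3 -c "
from h import *
go(.456,-.31,.187,89.5)"
```

```text
t 2.1 pos [ 0.4552 -0.2413  0.4048] yaw 89.54 F [ 1.23 -0.06 -0.11] grip 0.004 | shift [-0.0689  0.0012  0.2177] spin 0.04 zaxis [ 8.e-04  8.e-04 -1.e+00]
```

Emit:
step_arm(
  increments=[
    {"tx": -0.037, "ty": 0.001, "tz": 0.02, "spin": 0, "claw": 0},
    {"tx": -0.074, "ty": 0.001, "tz": 0.055, "spin": 0, "claw": 0},
    {"tx": -0.074, "ty": 0.001, "tz": 0.09, "spin": 0, "claw": 0},
    {"tx": -0.074, "ty": 0.001, "tz": 0.125, "spin": 0, "claw": 0},
    {"tx": -0.074, "ty": 0.001, "tz": 0.16, "spin": 0, "claw": 0},
    {"tx": -0.074, "ty": 0.001, "tz": 0.19, "spin": 0, "claw": 0},
    {"tx": -0.074, "ty": 0.001, "tz": 0.21, "spin": 0, "claw": 0},
    {"tx": -0.074, "ty": 0.001, "tz": 0.218, "spin": 0, "claw": 0},
  ],
)

```text
time: 2.77
position: [0.455, -0.3123, 0.1831]
tool_rot: [-2.227, -2.208, 0.004]
ft_force: [-0.7, 0.0, -0.5]
grip_width: 0.002
```

```bash
python3 - <<'E'
from h import *
go(.456,-.29,.187,89.5)
im=imaging.get_image("side")
g=im[150:280,220:430];cv2.imwrite("pics/s1.png",cv2.resize(g,None,fx=3.6,fy=3.6,interpolation=cv2.INTER_CUBIC))
go(.456,-.29,.187,89.5)
E
```

```text
t 2.77 pos [ 0.455  -0.3123  0.1831] yaw 89.52 F [-0.67  0.01 -0.48] grip 0.002 | shift [ 0.0223  0.0008 -0.0039] spin 0.02 zaxis [-0.0059  0.0024 -1.    ]
t 2.82 pos [ 0.4554 -0.3126  0.1837] yaw 89.53 F [-0.18  1.07 -0.64] grip 0.005 | shift [ 0.0226  0.0004 -0.0032] spin 0.03 zaxis [-0.005   0.0018 -1.    ]
```

View pics/s1.png

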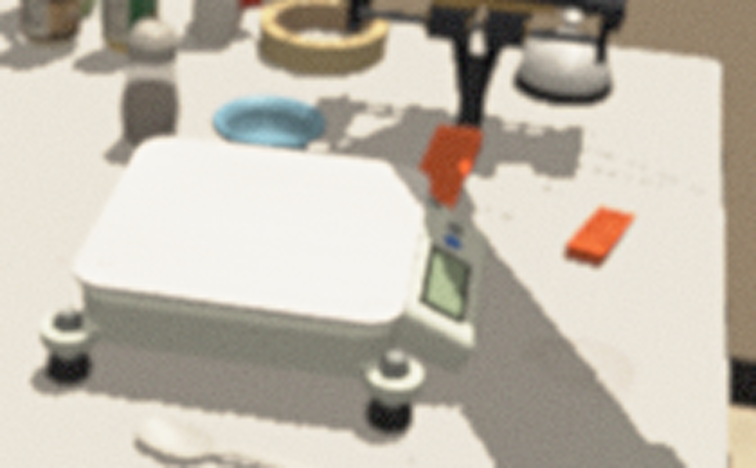

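Emit:
step_arm(
  increments=[
    {"tx": 0.008, "ty": 0.004, "tz": -0.002, "spin": -0.5, "claw": 0},
    {"tx": 0.016, "ty": 0.004, "tz": -0.002, "spin": -0.5, "claw": 0},
    {"tx": 0.024, "ty": 0.004, "tz": -0.002, "spin": -0.5, "claw": 0},
    {"tx": 0.03, "ty": 0.004, "tz": -0.002, "spin": -0.5, "claw": 0},
    {"tx": 0.035, "ty": 0.004, "tz": -0.002, "spin": -0.5, "claw": 0},
    {"tx": 0.04, "ty": 0.004, "tz": -0.002, "spin": -0.5, "claw": 0},
    {"tx": 0.045, "ty": 0.004, "tz": -0.002, "spin": -0.5, "claw": 0},
    {"tx": 0.05, "ty": 0.004, "tz": -0.002, "spin": -0.5, "claw": 0},
  ],
)

```text
time: 3.48
position: [0.4609, -0.263, 0.189]
tool_rot: [2.22, 2.222, 0.0]
ft_force: [0.0, 0.2, 0.5]
grip_width: 0.005
```

```bash
cat >> h.py <<'E'
def look(name,view="top",crop=(200,280,240,440)):
    im=imaging.get_image(view); cv2.imwrite(f"pics/{name}_full.png",im)
    for c in orange(im):
        r=cv2.minAreaRect(c); print(np.round(r[0],1),np.round(r[1],1),round(r[2],2),np.round([ray(view,q,.007) for q in cv2.boxPoints(r)],4).tolist()) 
    y0,y1,x0,x1=crop; cv2.imwrite(f"pics/{name}.png",cv2.resize(im[y0:y1,x0:x1],None,fx=4,fy=4,interpolation=cv2.INTER_CUBIC))
E
python3 - <<'E'
from h import *
look("t2"); go(.46,-.2,.187,90)
E
```

```text
[351.8 293. ] [31.5  8.8] 12.99 [[0.3529, -0.1347], [0.3731, -0.1403], [0.355, -0.2126], [0.3349, -0.2068]]
[183.9 257.1] [ 8.8 29.8] 67.38 [[0.4443, 0.2651], [0.4707, 0.1987], [0.4509, 0.1905], [0.4247, 0.2567]]
[360.5 251.1] [12.7 39.5] 87.4 [[0.4675, -0.152], [0.4699, -0.2476], [0.4393, -0.2472], [0.4369, -0.152]]
[424. 107.] [16. 18.] 90.0 [[0.8381, -0.3582], [0.8371, -0.404], [0.7943, -0.4007], [0.7954, -0.3552]]
[291.   93.5] [18. 25.] 0.0 [[0.8272, -0.0191], [0.8949, -0.0207], [0.8938, -0.067], [0.8261, -0.0649]]
t 3.53 pos [ 0.461  -0.262   0.1887] yaw 90.09 F [ 0.08  0.37 -0.68] grip 0.006 | shift [ 0.062  -0.0009  0.0018] spin 0.09 zaxis [-0.      0.0012 -1.    ]
```

View pics/t2.png

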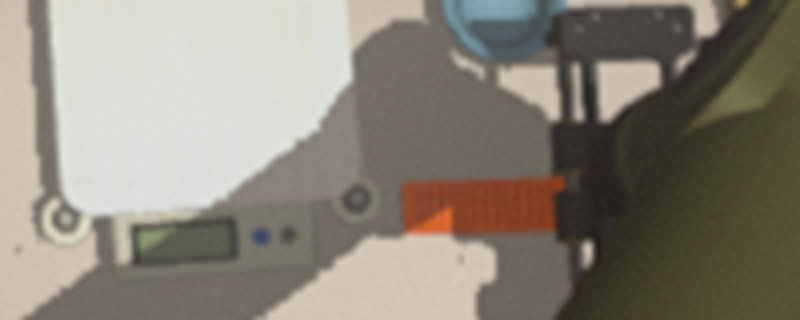

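The wedge turned the right way: nose at about (.452,-.152), yaw 91.4°. That is slightly past the foot line at x = .457, so I'll back off a little, shift and re-push with the face at 88.5°.

Emit:
step_arm(
  increments=[
    {"tx": -0.005, "ty": 0, "tz": 0.001, "spin": 0, "claw": 0},
    {"tx": -0.005, "ty": -0.0075, "tz": 0.001, "spin": 1.8, "claw": 0},
    {"tx": -0.002, "ty": -0.0075, "tz": 0.001, "spin": 1.8, "claw": 0},
    {"tx": 0.004, "ty": -0.0075, "tz": 0.001, "spin": 1.8, "claw": 0},
    {"tx": 0.009, "ty": -0.0075, "tz": 0.001, "spin": 1.8, "claw": 0},
    {"tx": 0.014, "ty": -0.007, "tz": 0.001, "spin": 1.8, "claw": 0},
    {"tx": 0.019, "ty": -0.0065, "tz": 0.001, "spin": 1.8, "claw": 0},
    {"tx": 0.024, "ty": -0.006, "tz": 0.001, "spin": 1.8, "claw": 0},
  ],
)

```text
time: 4.2
position: [0.4552, -0.2386, 0.1877]
tool_rot: [-2.254, -2.188, -0.0]
ft_force: [0.9, -1.1, -0.7]
grip_width: 0.003
```

```bash
python3 - <<'E'
from h import *
look("t3"); go(.456,-.188,.187,89)
E
```

```text
[348.9 292.4] [25.7  8.8] 13.24 [[0.353, -0.1347], [0.3732, -0.1404], [0.3581, -0.1994], [0.338, -0.1935]]
[183.9 257.1] [ 8.8 29.8] 67.38 [[0.4443, 0.2651], [0.4707, 0.1987], [0.4509, 0.1905], [0.4247, 0.2567]]
[351.  249.5] [11. 36.] 90.0 [[0.472, -0.134], [0.4702, -0.2211], [0.4436, -0.2196], [0.4454, -0.1328]]
[424. 107.] [16. 18.] 90.0 [[0.8381, -0.3582], [0.8371, -0.404], [0.7943, -0.4007], [0.7954, -0.3552]]
[291.  93.] [18. 24.] 0.0 [[0.8299, -0.0191], [0.8949, -0.0207], [0.8938, -0.067], [0.8288, -0.065]]
t 4.25 pos [ 0.4554 -0.2377  0.1876] yaw 88.34 F [-0.01  0.96  0.82] grip 0.005 | shift [ 0.0497 -0.0008  0.0007] spin -0.66 zaxis [-1.0e-04  1.2e-03 -1.0e+00]
```

View pics/t3.png

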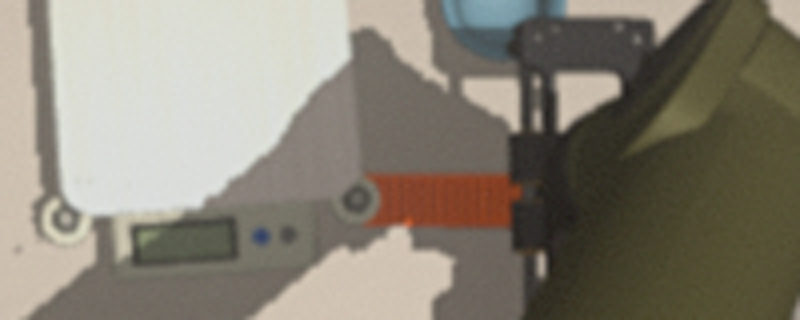

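The wedge is now at yaw about 89° with its axis within 2 mm of the foot, and the nose is just at the lug. I'll continue straight.

Emit:
step_arm(
  increments=[
    {"tx": 0.006, "ty": 0, "tz": 0, "spin": 0, "claw": 0},
    {"tx": 0.012, "ty": 0, "tz": 0, "spin": 0, "claw": 0},
    {"tx": 0.018, "ty": 0, "tz": 0, "spin": 0, "claw": 0},
    {"tx": 0.024, "ty": -0.001, "tz": 0, "spin": 0, "claw": 0},
    {"tx": 0.029, "ty": -0.001, "tz": 0, "spin": 0, "claw": 0},
    {"tx": 0.034, "ty": -0.001, "tz": 0, "spin": 0, "claw": 0},
    {"tx": 0.038, "ty": -0.001, "tz": 0, "spin": 0, "claw": 0},
    {"tx": 0.041, "ty": -0.001, "tz": 0, "spin": 0, "claw": 0},
  ],
)

```text
time: 4.92
position: [0.4552, -0.1978, 0.1877]
tool_rot: [-2.255, -2.187, -0.0]
ft_force: [-0.4, -0.3, 0.5]
grip_width: 0.003
```

```bash
python3 - <<'E'
from h import *
look("t4"); go(.456,-.188,.187,89)
E
```

```text
[183.8 257.2] [ 8.8 29.9] 67.38 [[0.4442, 0.2655], [0.4707, 0.1987], [0.4509, 0.1905], [0.4245, 0.257]]
[341.5 250. ] [12. 19.] 90.0 [[0.4721, -0.1315], [0.4711, -0.1775], [0.4421, -0.1761], [0.443, -0.1303]]
[424. 107.] [16. 18.] 90.0 [[0.8381, -0.3582], [0.8371, -0.404], [0.7943, -0.4007], [0.7954, -0.3552]]
[291.   93.5] [23. 18.] 90.0 [[0.8922, -0.0207], [0.8911, -0.0669], [0.8288, -0.065], [0.8299, -0.0191]]
t 4.97 pos [ 0.4552 -0.1974  0.1877] yaw 88.28 F [-0.11  0.53  0.04] grip 0.005 | shift [0.0094 0.0005 0.0007] spin -0.72 zaxis [-1.e-04  7.e-04 -1.e+00]
```

Emit:
step_arm(
  increments=[
    {"tx": 0.001, "ty": 0, "tz": 0, "spin": 0, "claw": 0},
    {"tx": 0.002, "ty": 0, "tz": 0, "spin": 0, "claw": 0},
    {"tx": 0.003, "ty": 0, "tz": 0, "spin": 0, "claw": 0},
    {"tx": 0.004, "ty": 0, "tz": 0, "spin": 0, "claw": 0},
    {"tx": 0.005, "ty": 0, "tz": 0, "spin": 0, "claw": 0},
    {"tx": 0.006, "ty": 0, "tz": 0, "spin": 0, "claw": 0},
    {"tx": 0.006, "ty": 0, "tz": 0, "spin": 0, "claw": 0},
  ],
)

```text
time: 5.55
position: [0.4553, -0.1923, 0.1877]
tool_rot: [-2.255, -2.187, -0.0]
ft_force: [0.1, 0.4, 0.6]
grip_width: 0.002
```

Emit:
step_arm(
  increments=[
    {"tx": 0.0005, "ty": 0, "tz": 0, "spin": 0, "claw": 0},
    {"tx": 0.001, "ty": 0, "tz": 0, "spin": 0, "claw": 0},
    {"tx": 0.001, "ty": 0, "tz": 0, "spin": 0, "claw": 0},
    {"tx": 0.001, "ty": 0, "tz": 0, "spin": 0, "claw": 0},
  ],
)

```text
time: 5.88
position: [0.4554, -0.1914, 0.1877]
tool_rot: [-2.255, -2.187, -0.0]
ft_force: [0.3, -0.9, -0.7]
grip_width: 0.004
```

Emit:
step_arm(
  increments=[
    {"tx": 0.0005, "ty": 0, "tz": 0, "spin": 0, "claw": 0},
    {"tx": 0.001, "ty": 0, "tz": 0, "spin": 0, "claw": 0},
    {"tx": 0.001, "ty": 0, "tz": 0, "spin": 0, "claw": 0},
    {"tx": 0.001, "ty": 0, "tz": 0, "spin": 0, "claw": 0},
  ],
)

```text
time: 6.22
position: [0.4553, -0.1904, 0.1877]
tool_rot: [-2.255, -2.187, -0.0]
ft_force: [0.1, -0.8, -0.2]
grip_width: 0.004
```

Emit:
step_arm(
  increments=[
    {"tx": 0.0005, "ty": 0, "tz": 0, "spin": 0, "claw": 0},
    {"tx": 0.001, "ty": 0, "tz": 0, "spin": 0, "claw": 0},
    {"tx": 0.001, "ty": 0, "tz": 0, "spin": 0, "claw": 0},
    {"tx": 0.001, "ty": 0, "tz": 0, "spin": 0, "claw": 0},
  ],
)

```text
time: 6.55
position: [0.4554, -0.1894, 0.1877]
tool_rot: [2.255, 2.187, 0.0]
ft_force: [0.6, -0.5, 0.3]
grip_width: 0.005
```

Emit:
step_arm(
  increments=[
    {"tx": 0.0005, "ty": 0, "tz": 0, "spin": 0, "claw": 0},
    {"tx": 0.001, "ty": 0, "tz": 0, "spin": 0, "claw": 0},
    {"tx": 0.001, "ty": 0, "tz": 0, "spin": 0, "claw": 0},
    {"tx": 0.001, "ty": 0, "tz": 0, "spin": 0, "claw": 0},
  ],
)

```text
time: 6.88
position: [0.4554, -0.1885, 0.1877]
tool_rot: [2.255, 2.187, -0.0]
ft_force: [0.5, -0.6, -0.1]
grip_width: 0.007
```

Emit:
step_arm(
  increments=[
    {"tx": 0.0005, "ty": 0, "tz": 0, "spin": 0, "claw": 0},
    {"tx": 0.001, "ty": 0, "tz": 0, "spin": 0, "claw": 0},
    {"tx": 0.001, "ty": 0, "tz": 0, "spin": 0, "claw": 0},
    {"tx": 0.001, "ty": 0, "tz": 0, "spin": 0, "claw": 0},
  ],
)

```text
time: 7.22
position: [0.4555, -0.1877, 0.1878]
tool_rot: [2.255, 2.186, -0.0]
ft_force: [0.7, -2.8, -0.9]
grip_width: 0.004
```

```bash
python3 - <<'E'
from h import *
F=[]
for i in range(4): imaging.get_image("top"); F.append(get_state()["ft_force"])
print(np.mean(F,0).round(2),np.std(F,0).round(2))
look("t5",crop=(220,270,300,400)); go(.456,-.188,.187,89)
E
```

```text
[ 0.37 -2.64 -0.11] [0.52 0.3  0.29]
[183.8 257.2] [ 8.8 29.9] 67.38 [[0.4442, 0.2655], [0.4707, 0.1987], [0.4509, 0.1905], [0.4245, 0.257]]
[339. 250.] [12. 14.] 90.0 [[0.4721, -0.1315], [0.4714, -0.1654], [0.4423, -0.1641], [0.443, -0.1303]]
[423.5 107. ] [16. 17.] 90.0 [[0.8381, -0.3582], [0.8371, -0.4014], [0.7944, -0.3982], [0.7954, -0.3552]]
[291.  93.] [18. 24.] 0.0 [[0.8299, -0.0191], [0.8949, -0.0207], [0.8938, -0.067], [0.8288, -0.065]]
t 7.47 pos [ 0.4554 -0.1876  0.1878] yaw 88.22 F [ 0.1  -2.92 -1.98] grip 0.003 | shift [-0.0003  0.0006  0.0008] spin -0.78 zaxis [ 1.e-04 -3.e-04 -1.e+00]
```

View pics/t5.png

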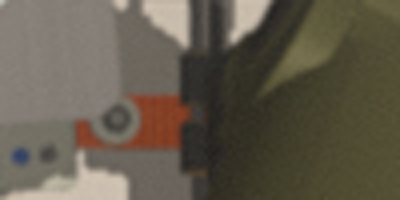

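The wedge reached the foot where expected (pusher y ≈ -.188, 2.6 N steady), and the stud sits over the middle of the wedge. A little more push should seat it at about 4 N.

Emit:
step_arm(
  increments=[
    {"tx": 0.0003, "ty": 0, "tz": 0, "spin": 0, "claw": 0},
    {"tx": 0.0005, "ty": 0, "tz": 0, "spin": 0, "claw": 0},
    {"tx": 0.0005, "ty": 0, "tz": 0, "spin": 0, "claw": 0},
    {"tx": 0.0005, "ty": 0, "tz": 0, "spin": 0, "claw": 0},
  ],
)

```text
time: 7.8
position: [0.4555, -0.1872, 0.1878]
tool_rot: [2.255, 2.187, -0.0]
ft_force: [-0.6, -3.8, -0.2]
grip_width: 0.006
```

```bash
cat >> h.py <<'E'
def force(n=5):
    F=[]
    for i in range(n): imaging.get_image("top"); F.append(get_state()["ft_force"])
    print("F",np.mean(F,0).round(2),np.std(F,0).round(2),"pos",get_state()["position"].round(4))
E
python3 -c "
from h import *
force()"
```

```text
F [-0.34 -3.89 -1.23] [0.46 0.44 0.41] pos [ 0.4555 -0.1871  0.1878]
```

Emit:
step_arm(
  increments=[
    {"tx": -0.006, "ty": 0, "tz": 0, "spin": 0, "claw": 0},
    {"tx": -0.015, "ty": 0, "tz": 0, "spin": 0, "claw": 0},
    {"tx": -0.015, "ty": 0, "tz": -0.03, "spin": 0, "claw": 0},
    {"tx": -0.015, "ty": 0, "tz": -0.065, "spin": 0, "claw": 0},
    {"tx": -0.01, "ty": 0.004, "tz": -0.095, "spin": 0, "claw": 0},
    {"tx": 0.025, "ty": 0.01, "tz": -0.1, "spin": 0, "claw": 0},
    {"tx": 0.06, "ty": 0.016, "tz": -0.1, "spin": 0, "claw": 0},
    {"tx": 0.089, "ty": 0.018, "tz": -0.1, "spin": 0, "claw": 0},
  ],
)

```text
time: 8.72
position: [0.4771, -0.0967, 0.289]
tool_rot: [2.255, 2.187, 0.006]
ft_force: [0.4, 0.5, -0.8]
grip_width: 0.004
```

```bash
python3 - <<'E'
from h import *
force(3)
im=imaging.get_image("side");cv2.imwrite("pics/s2.png",cv2.resize(im[150:280,220:430],None,fx=3.6,fy=3.6,interpolation=cv2.INTER_CUBIC))
go(.4758,-.0986,.245,88.2)
E
```

```text
F [0.33 1.1  0.05] [0.36 2.79 0.6 ] pos [ 0.4766 -0.0961  0.2878]
t 8.92 pos [ 0.4763 -0.098   0.2878] yaw 88.36 F [ 0.72 -1.18 -0.06] grip 0.004 | shift [-0.0006 -0.0005  0.0428] spin 0.16 zaxis [-3.e-04  6.e-04 -1.e+00]
```

View pics/s2.png

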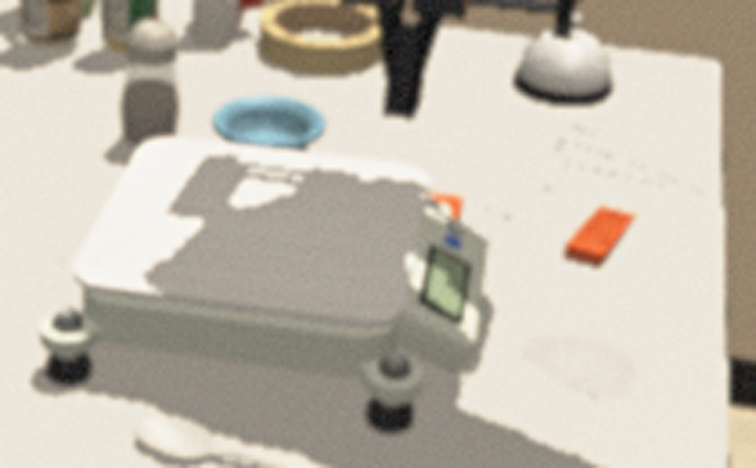

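The scale, bowl, shaker and spoon are where they were in the first side crop. The wedge shows under the lug at (448,205), and the fingertips are above the pan corner at (400,112). I'll descend and press.

Emit:
step_arm(
  increments=[
    {"tx": -0.001, "ty": 0, "tz": 0.01, "spin": 0, "claw": 0},
    {"tx": -0.001, "ty": 0, "tz": 0.02, "spin": 0, "claw": 0},
    {"tx": -0.001, "ty": 0, "tz": 0.028, "spin": 0, "claw": 0},
    {"tx": -0.001, "ty": 0, "tz": 0.034, "spin": 0, "claw": 0},
    {"tx": -0.001, "ty": 0, "tz": 0.038, "spin": 0, "claw": 0},
    {"tx": -0.001, "ty": 0, "tz": 0.041, "spin": 0, "claw": 0},
    {"tx": -0.001, "ty": 0, "tz": 0.043, "spin": 0, "claw": 0},
    {"tx": -0.001, "ty": 0, "tz": 0.043, "spin": 0, "claw": 0},
  ],
)

```text
time: 9.58
position: [0.4761, -0.0996, 0.2444]
tool_rot: [-2.256, -2.187, 0.001]
ft_force: [0.3, -0.8, 0.2]
grip_width: 0.007
```

Emit:
step_arm(
  increments=[
    {"tx": 0, "ty": 0, "tz": 0.001, "spin": 0, "claw": 0},
    {"tx": 0, "ty": 0, "tz": 0.002, "spin": 0, "claw": 0},
    {"tx": 0, "ty": 0, "tz": 0.003, "spin": 0, "claw": 0},
    {"tx": 0, "ty": 0, "tz": 0.003, "spin": 0, "claw": 0},
  ],
)

```text
time: 9.92
position: [0.4762, -0.0995, 0.2418]
tool_rot: [2.255, 2.187, 0.0]
ft_force: [0.3, 0.5, -0.2]
grip_width: 0.0
```

Emit:
step_arm(
  increments=[
    {"tx": 0, "ty": 0, "tz": 0.0005, "spin": 0, "claw": 0},
    {"tx": 0, "ty": 0, "tz": 0.001, "spin": 0, "claw": 0},
    {"tx": 0, "ty": 0, "tz": 0.001, "spin": 0, "claw": 0},
    {"tx": 0, "ty": 0, "tz": 0.001, "spin": 0, "claw": 0},
  ],
)

```text
time: 10.25
position: [0.4763, -0.0996, 0.241]
tool_rot: [-2.255, -2.187, -0.001]
ft_force: [-0.3, 0.3, 2.4]
grip_width: 0.006
```

```bash
python3 -c "
from h import *
force(4)"
```

```text
F [-1.12  0.5   3.3 ] [0.24 0.51 0.25] pos [ 0.4763 -0.0995  0.2409]
```

Emit:
step_arm(
  increments=[
    {"tx": 0, "ty": 0, "tz": 0.0005, "spin": 0, "claw": 0},
    {"tx": 0, "ty": 0, "tz": 0.001, "spin": 0, "claw": 0},
    {"tx": 0, "ty": 0, "tz": 0.0015, "spin": 0, "claw": 0},
    {"tx": 0, "ty": 0, "tz": 0.0015, "spin": 0, "claw": 0},
    {"tx": 0, "ty": 0, "tz": 0.0015, "spin": 0, "claw": 0},
  ],
)

```text
time: 10.87
position: [0.4763, -0.0996, 0.2397]
tool_rot: [-2.255, -2.187, -0.0]
ft_force: [-2.6, 1.0, 7.8]
grip_width: 0.003
```

```bash
python3 -c "
from h import *
force(5)"
```

```text
F [-2.76  1.15  7.82] [0.19 0.37 0.22] pos [ 0.4763 -0.0996  0.2397]
```

The press holds at 7.8 N. Before the wedge, 2–3 N tipped the scale, so it is now supported. I'll compare it with the earlier view and then hand in.

```bash
python3 - <<'E'
from h import *
im=imaging.get_image("side");a=cv2.imread("pics/side0.png")
c=lambda i:cv2.resize(i[170:290,225:390],None,fx=2.4,fy=2.4,interpolation=cv2.INTER_CUBIC)
cv2.imwrite("pics/s3.png",np.hstack([c(a),c(im)]))
def shift(i,j,b):
    y,x=b; t=i[y:y+34,x:x+28]; r=cv2.matchTemplate(j[y-6:y+40,x-6:x+34],t,cv2.TM_CCOEFF_NORMED)
    _,v,_,l=cv2.minMaxLoc(r); return l[0]-6,l[1]-6,round(v,3)
print("front-left stud, rear-left stud, bowl/shaker, spoon",shift(a,im,(240,316)),shift(a,im,(228,226)),shift(a,im,(172,280)),shift(a,im,(155,250)),shift(a,im,(258,256)))
force(3)
E
```

```text
front-left stud, rear-left stud, bowl/shaker, spoon (1, 0, 0.751) (0, 0, 0.988) (0, 0, 0.662) (0, 0, 0.992) (0, 0, 0.988)
F [-2.41  0.95  8.36] [0.35 0.39 0.14] pos [ 0.4763 -0.0996  0.2397]
```

View pics/s3.png

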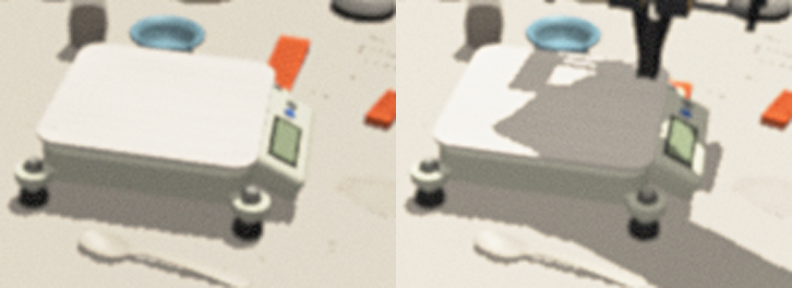

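Side by side, the scale sits in the same place and level: front-left foot (245,205) against (645,205), rear-left (33,180) against (429,180). The bowl, shaker and spoon match too, and the fingertip is on the pan corner at (650,75).

```bash
python3 -c "
from bench import workorder,get_state
print(workorder.close_job(), get_state()['ft_force'])"
```

```text
the job is handed in; nothing more can be done
the job is handed in; nothing more can be done
```

I pushed the largest orange wedge, thin end first with closed fingertips, under the short foot, and handed the job in at about 11.3 s while still pressing on the pan corner.

- **Wedge:** I corrected its aim twice on the way. It met the foot where expected and was seated with a steady push of about 3.9 N, below the 8 N at which the scale slides. The last top view shows the foot stud over the middle of the wedge.
- **Press:** The last reading was 8.4 N on the pan corner, with the fingertip only about 2 mm below first contact. That is about what the pan's own sink explains. Before the wedge, 2–3 N tipped the scale.
- **Surroundings:** Template matches against the first side picture showed no movement of the rear-left foot, shaker or spoon (scores 0.99).
- **Weaker checks:** The front-left foot (1 px shift) and bowl (none) matched less well, 0.75 and 0.66. I put that down to the arm's shadow, as they look unchanged by eye. I did not measure the tilt directly. While pressing there was also a sideways force of about 2.5 N, with no visible sliding.

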